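# Unchock the plant turntable and mist the tall pot

### The arm

A 6-joint arm with a two-finger parallel gripper is mounted at the origin on the work surface. World frame = base frame: x ahead of the robot, y to its left, z up, the work surface at z = 0. Lengths are in m, angles in rad, forces in N, time in s.
With the tool pointing down it reaches from about 0.3 to 0.95 m from the base axis. Payload 3.1 kg.
Tool frame: the origin (TCP) lies on the centre line of the jaws, within the pads' length; the fingertips stand 19 mm ahead of it and the grasp point (between the pads) is the TCP; z points along the fingers, y is the line along which they close (so a half turn about z gives the same grasp; the last joint's range is limited). The gripper opens to 85 mm and grips with 20 to 120 N. Pads are 22 mm wide; open, the fingers measure 114 mm over their backs; the gripper's body (76 mm by 85 mm) begins 54 mm behind the grasp point. The pads swing forward as they close: fully open they stand 13 mm farther back than shut.
Start: joints at [-1.41, 0.308, 1.634, -0, 1.2, -0.07], TCP at [0.143, -0.608, 0.25] pointing down, gripper open.
Joint ranges: [-3.06, 3.06], [-0.79, 1.96], [0.05, 2.63], [-1.19, 4.34], [0.05, 2.64], [-2.94, 2.94]. Speed limits (rad/s): [2.79, 2.79, 3.14, 3.14, 3.14, 3.14].

### API

Orientations are given as [roll, pitch, yaw] about the fixed x, y, z axes, in that order (R = Rz(yaw) Ry(pitch) Rx(roll)).
In Python, from cell import bot, eyes gives the robot as it stands.
- The arm moves only by the tool arm_command, never from a script. Its argument "deltas" is one flat list of numbers, 5 for each row, row after row: the shift along the world's x, y, z as a fraction of full scale, then the turn about the world's z as a fraction of full scale, then the closure, from -1 (fully open) to 1 (shut). In form: [tx, ty, tz, roll, gripper, tx, ty, tz, roll, gripper, ...]. A call has 1 to 20 rows; each row is the pose to reach, as a shift and turn from the pose commanded when the call began; what a row does not reach only later rows make up. Full scale, the value 1, is 25 cm for a shift and pi/2 rad for a turn. A row lasts 1/12 s, in which the tool goes at most 41.7 mm and 7.16 degrees, less where a joint would pass 70% of its speed; a pose out of reach is approached as far as the arm can. A call with a number of a shift or a turn outside -1 to 1 is refused whole. A call with a gripper value outside its range is refused whole. The fingers move at their own pace and stop on an object; "squeeze" is the grip in N (left out, the last holds). Time passes only in rows, so rows that repeat a pose let the fingers close. It gives the time, the measured TCP pose, the force, the opening and the grip force at its end, in the units of the state.
- bot.observe(): the state, without advancing time (a new reading comes with each control period).
- eyes.read_camera(name): name is "scene" or "top"; returns a dict with "pixels" (420x560x3 uint8, red, green, blue), "camera_matrix" (3x3 intrinsics, pixels), "rvec" (rotation vector, rad) and "tvec" (3), from world to camera coordinates, as OpenCV has them. Camera axes: x right, y down, z forward; pixel columns grow to the right and rows downward; lengths in m; the calibration is good to about 2 mm. A picture is of the moment at which its call begins. There is no depth.
- bot.job_done(): hands the job in; it is judged then, once.
The state is a dict: "t": time; "qpos": joint angles; "joint_velocities": joint speeds; "joint_efforts": joint torques, N m; "ee_pos": TCP position; "tool_rot": TCP orientation; "ft_force": force on the tool from outside, world axes, zero at the start; "torque": the same for the moment, N m; "grip_width": opening from 0.0 (shut) to 1.0 (fully open); "gripper_force": force on a finger pad.
Only numpy, scipy, OpenCV 4.12 (cv2) and the standard library are available. Lean on these libraries where they do the work, as an engineer would, in place of code of your own. Each camera call takes 0.05 s, during which the arm holds its last target. There are 200 camera calls.

### The job

The grey stone lies in the steel bracket with its nose between the two upright pegs of the turntable tray and locks it. Lift the stone out and lay it flat on the middle of the slate, then turn the tray until the tall pot stands squarely in front of the mister's nozzle, on the side of the tray nearest the mister, and only then press the mister's lever all the way down and let it spring back. Do not touch the pots or tip them, and leave the dibber and the tin where they are.

Things in the scene. Friction and masses are not known exactly. Their poses are not given: they have to be found in the camera images.
- base: Fixed foot of the turntable, black disc 170 mm across, 15 mm high; origin on the turning axis, at its underside. Rigid with it, towards its -y, the steel chock bracket: a channel running from y = -125 to y = -220 mm, floor 30 mm above the shelf, two side walls 5 mm thick, tops 50 mm above the shelf, 56 mm apart inside, open at both ends and above.
- tray: Turntable tray: grey plastic disc 230 mm across, 9 mm thick, top 25 mm above the shelf. Origin on the turning axis, on its underside; turns about z with light friction, up to 3.1 rad either way from its start, and stays where left. At its x = +36 and -36, y = -104 mm stand two 12 mm pegs, tops 109 mm above the shelf, 60 mm clear between: closed fingers put down between them can push it round.
- tray_fork (a point): Point midway between the two pegs of the tray, 104 mm from the turning axis, at 108 mm above the shelf (peg-top height). Moves with the tray; axes as the tray's.
- stone: Loose grey stone, 50 mm (x) by 120 mm (y) by 55 mm high, rounded edges, about 0.4 to 0.8 kg; origin at the centre of its underside. It lies in the bracket, its upper 35 mm above the bracket's walls, its +y end between the tray's pegs.
- slate: Fixed dark slate, 160 by 160 mm, 12 mm thick, on the shelf; origin at the centre of its underside.
- tall_pot: The tall clay pot, 76 mm high, 62 mm across the rim, open on top; one of four that stand loose on the tray, 52 mm from the turning axis, a quarter turn apart. Origin at the centre of its underside.
- pot_a: Short clay pot on the tray, 50 mm high, 62 mm across; origin at the centre of its underside.
- pot_b: Short clay pot on the tray, like pot_a.
- pot_c: Short clay pot on the tray, like pot_a.
- mister: Plastic plant mister, fixed on a screwed-down 100 mm steel foot; white bottle 76 mm across, grey head 30 mm wide up to 170 mm above the shelf. Origin at the centre of the underside; its nozzle points along its own -x, roughly at the turntable's axis.
- nozzle (a point): Mouth of the mister's nozzle, 55 mm in front (-x) of the bottle's axis and 140 mm above the shelf; its axes are the mister's: it sprays along its -x.
- lever_pad (a point): Point on top of the mister's lever where it is pressed down, 66 mm from the pivot. The lever is a flat grey bar 88 mm long, 26 mm wide, 8 mm thick over the head, pivot over the nozzle end, rising backwards (+x of the mister) at 23 degrees; the pad is about 198 mm above the shelf and goes down about 23 mm.
- lever (a joint): Turn of the mister's lever: 0 at rest (up), 0.36 rad fully pressed down; a spring lifts it, about 6 N at the pad when fully down.
- dibber: Bamboo dibber lying on the shelf, 200 mm long, 28 mm thick; origin under its middle.
- tin: Steel tin standing on the shelf, 80 mm across, 110 mm high; origin under its centre.
Things that resemble listed ones, but are neither listed nor needed, are in the scene too. Leave any pink look-alike of the stone alone.

How it is judged:
On the way, in this order (a step that is already met when the one before it is completed fails the run):
1. the stone lies on the slate, let go (horizontal distance between stone and slate below 0.045 m and z of stone in the frame of slate between 0.008 and 0.017 m and angle between stone's own z axis and vertical below 0.16 rad and contact force between the fingers and stone below 0.1 N and linear speed of stone below 0.02 m/s), for 0.2 s.
2. the tall pot stands in front of the nozzle (horizontal distance between stone and slate below 0.045 m and z of stone in the frame of slate between 0.008 and 0.017 m and angle between stone's own z axis and vertical below 0.16 rad and y of tall_pot in the frame of nozzle between -0.015 and 0.015 m and horizontal distance between tall_pot and nozzle below 0.16 m), for 0.2 s.
3. the lever is pressed all the way down with the tall pot in front of the nozzle (all of step 2 and value of joint lever above 0.29 rad), for 0.1 s.
At the end, for the whole second after the job is handed in: Stone flat (9 deg) on the slate, centres within 45 mm; tall pot's axis within 15 mm of the nozzle's line and 160 mm of the nozzle; lever up again (under 0.05 rad); all four pots upright on the tray, within 85 mm of its axis; all at rest (all of step 2 and linear speed of each of stone, tall_pot, pot_a, pot_b, pot_c below 0.02 m/s and value of joint lever below 0.05 rad and angle between each of tall_pot, pot_a, pot_b, pot_c's own z axis and vertical below 0.1 rad and height (world z) of each of tall_pot, pot_a, pot_b, pot_c above 0.02 m and horizontal distance between each of tall_pot, pot_a, pot_b, pot_c and tray below 0.085 m); the robot touches nothing.
It fails at once if a pot is touched by the robot or by the stone (contact force between any of the fingers, the arm, stone and tall_pot above 0.5 N or contact force between any of the fingers, the arm, stone and pot_a above 0.5 N or contact force between any of the fingers, the arm, stone and pot_b above 0.5 N or contact force between any of the fingers, the arm, stone and pot_c above 0.5 N).
It fails at once if a pot is tipped (angle between any of tall_pot, pot_a, pot_b, pot_c's own z axis and vertical above 0.35 rad).
It fails at once if the lever is pressed before the tall pot stands in front of the nozzle (value of joint lever above 0.15 rad and not (y of tall_pot in the frame of nozzle between -0.015 and 0.015 m and horizontal distance between tall_pot and nozzle below 0.16 m)).
It fails at once if the dibber or the tin is moved more than 30 mm (distance of any of dibber, tin from where it was at the start of the episode above 0.03 m).
It also fails if it takes over 70 s, if anything falls off the work surface, if the arm or the gripper's body presses on something with over 40 N, if the wrist force passes 120 N, or if a joint passes its speed limit or range.

## Working session

There is one attempt and no reset: what is moved stays moved. The work goes in short steps, Python scripts to look and compute and a tool call to move; the robot and the scene stay as the last step left them, time stands still between calls to the robot, and variables do not carry over. Pictures are saved under pics/ and viewed, at most 10 in all, crops included, and the job is handed in when it is done.

Besides the shell and the picture viewer there is one more tool, called after ">>>" by a JSON object that holds its "api" and its "payload". arm_command: Moves the arm, as the interface text tells. Shift numbers are shares of 25 cm and turn numbers shares of pi/2 rad, none past 1 either way. Its arguments: {"type":"object","properties":{"deltas":{"type":"array"},"squeeze":{"type":"number"}},"required":["deltas"]}

```bash
mkdir -p pics
cat > h.py <<'E'
import numpy as np, cv2
from cell import bot, eyes
def cam(n):
    d=eyes.read_camera(n); d['R']=cv2.Rodrigues(np.array(d['rvec'],float))[0]; d['t']=np.array(d['tvec'],float).ravel(); d['K']=np.array(d['camera_matrix'],float); return d
def save(d,f): cv2.imwrite('pics/'+f,cv2.cvtColor(np.asarray(d['pixels']),cv2.COLOR_RGB2BGR))
def onz(d,uv,z):
    c=-d['R'].T@d['t']; r=d['R'].T@np.linalg.inv(d['K'])@np.array([uv[0],uv[1],1.]); return c+r*(z-c[2])/r[2]
def proj(d,P): return cv2.projectPoints(np.array(P,float).reshape(-1,1,3),np.array(d['rvec'],float),d['t'],d['K'],None)[0].reshape(-1,2)
def tri(d1,a,d2,b):
    P=[d['K']@np.c_[d['R'],d['t']] for d in(d1,d2)]
    X=cv2.triangulatePoints(P[0],P[1],np.array(a,float).reshape(2,1),np.array(b,float).reshape(2,1)); return (X[:3]/X[3]).ravel()
E
python3 - <<'E'
from h import *
for n in('top','scene'):
    d=cam(n); save(d,n+'0.png'); print(n,-d['R'].T@d['t'],d['K'][0,0])
print(bot.observe())
E
```

```text
top [0.3978009  0.00802428 1.32600944] 432.7589092851748
scene [ 1.04552669 -0.66367848  1.2053683 ] 442.4889445701804
{'t': 0.1, 'qpos': array([-1.40972250e+00,  3.08927798e-01,  1.63507079e+00, -4.95220885e-06,
        1.19972284e+00, -6.96793000e-02]), 'joint_velocities': array([ 0.00059896, -0.0014102 , -0.00391845,  0.0015565 ,  0.00022896,
        0.0008249 ]), 'joint_efforts': array([-7.03031910e-04, -4.16408122e+01, -2.77644753e+01, -1.92287775e-04,
        4.05567553e-03,  7.93265144e-06]), 'ee_pos': array([ 0.14281335, -0.6077265 ,  0.24915025]), 'tool_rot': array([-3.13946872e+00, -1.43611492e-04,  2.30754771e-01]), 'ft_force': array([ 0.27946024, -0.29452852,  0.42253226]), 'torque': array([-0.01755532, -0.00882299,  0.01923749]), 'gripper_force': 0.0, 'grip_width': 0.9977331636485159}
```

View pics/top0.png

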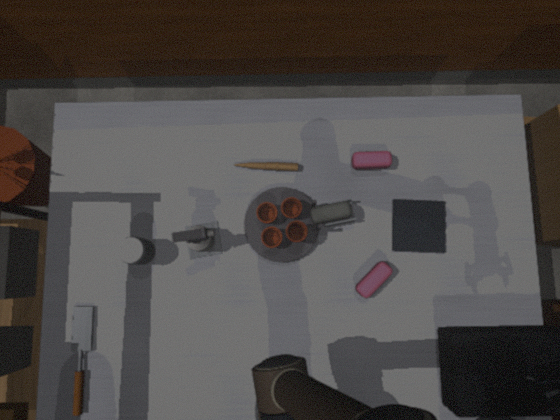

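View pics/scene0.png

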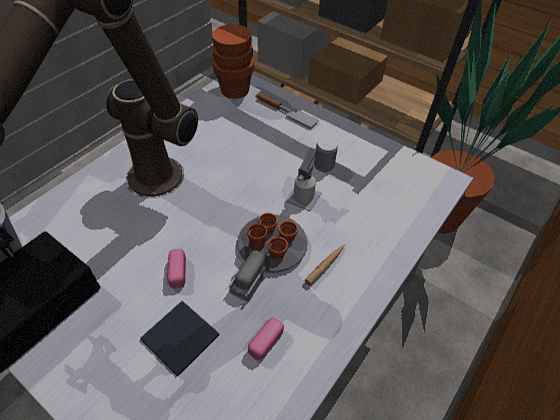

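Top view (x up, y left): the tray is at about (283,225), the grey stone at (333,212), the slate at (419,225), the mister at (200,238), the dibber at (268,166) and the tin at (137,250). The pink look-alikes are at (372,160) and (374,279). The grey one in the bracket fits the description of the stone, so I'll confirm it in an enlarged crop.

Run:
```python
import cv2,numpy as np
def c(f,x,y,w,h,s,o):
    i=cv2.imread('pics/'+f)[y:y+h,x:x+w]; i=cv2.resize(i,None,fx=s,fy=s,interpolation=cv2.INTER_CUBIC)
    i=(255*(i/255.)**.55).astype('uint8')
    for k in range(0,w,20):
        cv2.putText(i,str(x+k),(k*s,8),0,.3,(0,255,255)); i[::4,k*s]=(0,255,255)
    for k in range(0,h,20):
        cv2.putText(i,str(y+k),(0,k*s+8),0,.3,(0,255,255)); i[k*s,::4]=(0,255,255)
    cv2.imwrite('pics/'+o,i)
c('top0.png',165,175,200,100,4,'topc.png')
c('scene0.png',215,130,133,180,3,'scc.png')
```

```text
(no output)
```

View pics/topc.png

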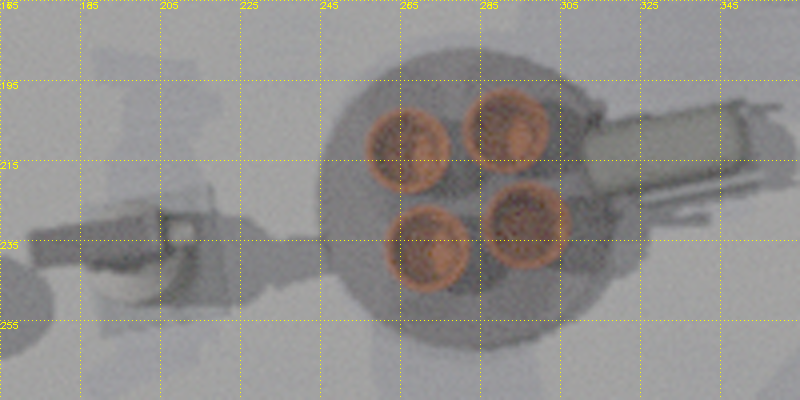

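View pics/scc.png

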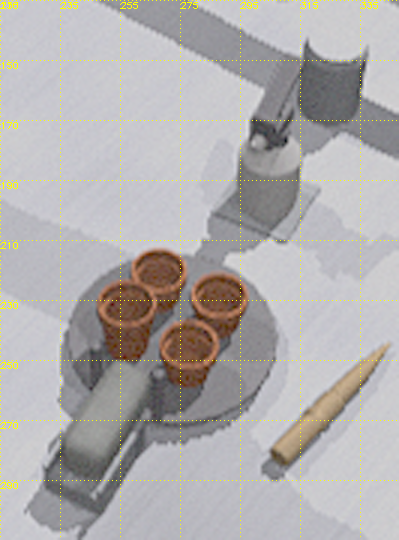

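The crop confirms it: the grey rounded stone is in the bracket, at about (331,212) in the top view. Next I'll work out which pot is the tall one and where everything stands.

Run:
```python
from h import *
np.set_printoptions(precision=3,suppress=True)
T=cam('top');S=cam('scene')
top={'A':(267,212.5),'B':(291.5,207.5),'C':(272,237),'D':(296.5,231)}
sc={'a':(257,231),'b':(268,219.5),'c':(288,229.5),'d':(278,244)}
for k,p in top.items():
    for z in(.075,.101): print(k,z,onz(T,p,z)[:2],proj(S,onz(T,p,z)))
ax=onz(T,(282,224.5),.025);print('axis',ax,proj(S,ax))
print('stone corners',[onz(T,p,.085)[:2] for p in[(351,200.5),(352,217),(312,224),(311,208)]])
print('pegs scene',[onz(S,p,.109)[:2] for p in[(246.7,246.5),(267.3,252.7)]],'near end',onz(S,(243,281),.085),'far',onz(S,(258.3,251.7),.085), 'top peg',onz(T,(313,202),.109))
print('slate',[onz(T,p,.012)[:2] for p in[(392.5,198.5),(446,200),(445,252.5),(391.5,250.5)]])
print('lever rear',onz(T,(172.5,237.5),.205),'front',onz(T,(205.5,231),.175),'foot',[onz(T,p,.004)[:2] for p in[(217.5,221.5),(222,252)]],[onz(S,p,.004)[:2] for p in[(286,202),(322,194),(313,210)]])
print('tin',onz(T,(130,249),.11),'dib',onz(T,(236,165),.014),onz(T,(299,167),.014))
# hsv of stone to segment
print(T['pixels'][212,331],T['pixels'][225,419],T['pixels'][232,185],S['pixels'][205,290])
```

```text
A 0.075 [0.567 0.064] [[286.612 227.724]]
A 0.101 [0.564 0.063] [[285.847 222.423]]
B 0.075 [ 0.581 -0.008] [[276.486 244.135]]
B 0.101 [ 0.577 -0.007] [[275.773 238.554]]
C 0.075 [0.496 0.05 ] [[266.431 219.523]]
C 0.101 [0.494 0.049] [[265.82  214.353]]
D 0.075 [ 0.512 -0.021] [[256.621 235.785]]
D 0.101 [ 0.51 -0.02] [[256.065 230.342]]
axis [0.537 0.021 0.025] [[270.772 240.506]]
stone corners [array([ 0.597, -0.181]), array([ 0.549, -0.182]), array([ 0.531, -0.066]), array([ 0.577, -0.064])]
pegs scene [array([ 0.53, -0.09]), array([ 0.592, -0.069])] near end [ 0.588 -0.178  0.085] far [ 0.559 -0.071  0.085] top peg [ 0.591 -0.069  0.109]
slate [array([ 0.613, -0.319]), array([ 0.606, -0.483]), array([ 0.446, -0.469]), array([ 0.454, -0.308])]
lever rear [0.488 0.304 0.205] front [0.507 0.224 0.175] foot [array([0.552, 0.22 ]), array([0.458, 0.206])] [array([0.467, 0.202]), array([0.547, 0.315]), array([0.564, 0.231])]
tin [0.465 0.449 0.11 ] dib [0.726 0.162 0.014] [ 0.717 -0.034  0.014]
[77 75 76] [41 40 43] [58 53 61] [100 101 107]
```

The tall pot is D: its top-view rim at (296.5,231) fits only with rim height 0.101, which is scene (257,231). The other three fit 0.075. The mister's yaw needs a better measurement, so I'll overlay a model in both views.

```bash
cat > m.py <<'E'
from h import *
def overlay(T,S,x,y,yaw,o):
    c,s=np.cos(yaw),np.sin(yaw); W=lambda p:np.array([x+c*p[0]-s*p[1],y+s*p[0]+c*p[1],p[2]])
    foot=[W((a,b,.006)) for a,b in((-.05,-.05),(.05,-.05),(.05,.05),(-.05,.05))]
    u=np.array([np.cos(.401),0,np.sin(.401)]); n=np.array([-u[2],0,u[0]])
    piv=np.array([0,0,.198])-0  # pad local, x solved below
    L=[]
    for px in(-.045,):
        p0=np.array([px,0,.198-.066*u[2]])
        L=[W(p0+u*t+np.array([0,b,0])) for t,b in((-.0,-.013),(.088,-.013),(.088,.013),(-.0,.013))]
    head=[W((a,b,.168)) for a,b in((-.05,-.015),(-.015,-.015))]
    noz=[W((-.055,0,.14)),W((-.3,0,.14))]
    out=[]
    for d,(ox,oy) in((T,(165,205)),(S,(280,150))):
        i=cv2.cvtColor(np.asarray(d['pixels']),cv2.COLOR_RGB2BGR)[oy:oy+65,ox:ox+50]
        i=(255*(cv2.resize(i,None,fx=8,fy=8,interpolation=cv2.INTER_CUBIC)/255.)**.55).astype('uint8')
        for pts,col,cl in((foot,(0,255,0),1),(L,(0,0,255),1),(noz,(255,255,0),0)):
            q=((proj(d,pts)-[ox,oy]+.5)*8).astype(int); cv2.polylines(i,[q.reshape(-1,1,2)],bool(cl),col,1)
        out.append(i)
    cv2.imwrite('pics/'+o,np.hstack(out))
E
python3 - <<'E'
from m import *
overlay(cam('top'),cam('scene'),.497,.262,np.radians(101),'mis1.png')
E
```

```text
(no output)
```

View pics/mis1.png

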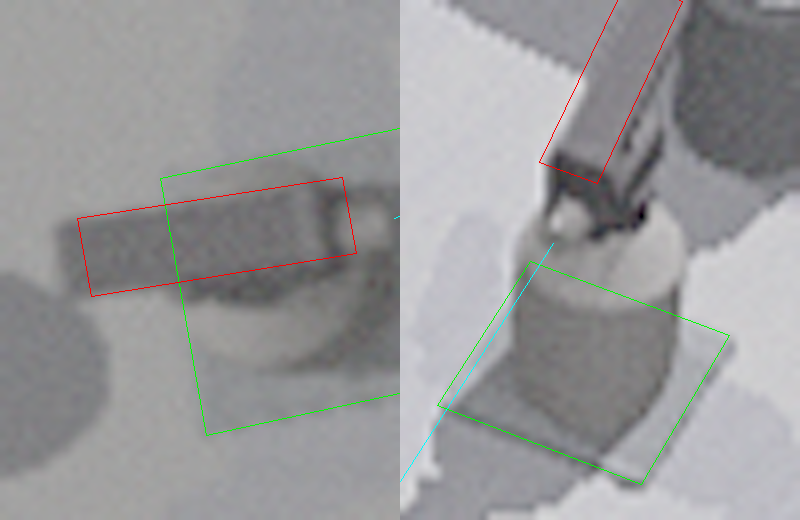

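```bash
cat > f.py <<'E'
from m import *
from scipy.optimize import differential_evolution as DE
from scipy.ndimage import map_coordinates
T,S=cam('top'),cam('scene')
G={}
for n,d in(('T',T),('S',S)):
    g=cv2.GaussianBlur(cv2.cvtColor(np.asarray(d['pixels']),cv2.COLOR_RGB2GRAY).astype(np.float32),(0,0),.8)
    G[n]=(d,cv2.Sobel(g,5,1,0)/8,cv2.Sobel(g,5,0,1)/8)
def edge(n,A,B,r=(0.05,.95)):
    d,gx,gy=G[n]; t=np.linspace(*r,40)[:,None]; q=proj(d,A+(B-A)*t); v=q[-1]-q[0]; v/=np.hypot(*v)
    gn=-v[1]*map_coordinates(gx,[q[:,1],q[:,0]],order=1)+v[0]*map_coordinates(gy,[q[:,1],q[:,0]],order=1)
    return np.mean(np.clip(gn,-12,12))
def foot(p):
    x,y,w,h=p;c,s=np.cos(w),np.sin(w);W=lambda a,b:np.array([x+c*a-s*b,y+s*a+c*b,h])
    q=[W(-.05,-.05),W(-.05,.05),W(.05,.05)]
    # scene: front edge, right(+y local?) edges ; top: same
    return -(abs(edge('S',q[0],q[1]))+abs(edge('S',q[1],q[2]))+abs(edge('S',W(-.05,-.05),W(.05,-.05),(.02,.3)))+.7*abs(edge('T',q[0],q[1]))+.7*abs(edge('T',W(-.05,.05),W(.05,.05)))+.7*abs(edge('T',W(-.05,-.05),W(.05,-.05))))
def lev(p):
    x,y,w,z,e=p;u=np.array([np.cos(w)*np.cos(e),np.sin(w)*np.cos(e),np.sin(e)]);n=np.array([-np.sin(w),np.cos(w),0])*.013
    c=np.array([x,y,z]);f=0
    for k in 'TS':
        f+=abs(edge(k,c-u*.04+n,c+u*.04+n))+abs(edge(k,c-u*.04-n,c+u*.04-n))
    f+=abs(edge('T',c+u*.044+n,c+u*.044-n))*.7
    return -f
if __name__=='__main__':
    np.set_printoptions(precision=4,suppress=True)
    for sd in(0,1):
        r=DE(foot,[(.47,.53),(.24,.29),(1.5,2.1),(0,.01)],seed=sd,tol=1e-6); print('foot',r.x,np.degrees(r.x[2]),r.fun)
        r=DE(lev,[(.46,.54),(.22,.32),(1.5,2.1),(.18,.205),(.3,.5)],seed=sd,tol=1e-6); print('lever',r.x,np.degrees(r.x[2]),r.fun)
    for w in range(94,110,2):
        print(w,DE(lambda p:foot((p[0],p[1],np.radians(w),p[2])),[(.47,.53),(.24,.29),(0,.01)],seed=0).fun,DE(lambda p:lev((p[0],p[1],np.radians(w),p[2],.4)),[(.46,.54),(.22,.32),(.18,.205)],seed=0).fun)
E
python3 f.py
```

```text
foot [0.4994 0.2607 1.7772 0.0012] 101.82820283850405 -44.449941428623085
lever [0.4929 0.2691 1.6093 0.18   0.5   ] 92.20604207686532 -38.3165578475349
foot [0.4994 0.2608 1.777  0.0012] 101.81322583580027 -44.449940245956014
lever [0.4929 0.2691 1.6092 0.18   0.5   ] 92.20263468393058 -38.316554336773194
94 -36.931650480834286 -37.368285814706354
96 -39.47974352613261 -37.181357625747445
98 -41.89137994507828 -36.586657860882795
100 -43.78137118295122 -35.671890813569725
102 -44.4466547378605 -34.119251850123376
104 -44.10711296487596 -31.761734609901268
106 -42.6013489996259 -28.90955729787975
108 -39.72501354015749 -28.907861622216224
```

```bash
cat > g.py <<'E'
from f import *
np.set_printoptions(precision=4,suppress=True)
def both(p,a=1,b=1):
    x,y,w,h,px,z,e=p
    return a*foot((x,y,w,h))+b*lev((x+px*np.cos(w),y+px*np.sin(w),w,z,e))
B=[(.48,.52),(.25,.275),(1.6,1.95),(0,.01),(-.03,.03),(.180,.198),(.36,.44)]
for a,b in((1,1),(1,.5)):
    r=DE(both,B,args=(a,b),seed=0,tol=1e-6); print(r.x,np.degrees(r.x[2]),r.fun)
def circ(p):  # tin-like check: tray disc
    x,y=p;t=np.linspace(0,2*np.pi,200);f=0
    for k in 'TS':
        d,gx,gy=G[k];R=[proj(d,np.c_[x+q*np.cos(t),y+q*np.sin(t),t*0+.025]) for q in(.115,.116)]
        v=R[1]-R[0];v/=np.linalg.norm(v,axis=1)[:,None]
        f+=np.mean(np.clip(v[:,0]*map_coordinates(gx,R[0][:,::-1].T,order=1)+v[:,1]*map_coordinates(gy,R[0][:,::-1].T,order=1),-12,12))
    return -f
r2=DE(circ,[(.52,.56),(0,.04)],seed=0);print('tray',r2.x,r2.fun)
def box(p):
    x,y,w=p;c,s=np.cos(w),np.sin(w);W=lambda a,b:np.array([x+c*a-s*b,y+s*a+c*b,.08]);f=0
    q=[W(-.024,-.06),W(.024,-.06),W(.024,.06),W(-.024,.06)]
    for k in 'TS':
        f+=sum(abs(edge(k,q[i],q[(i+1)%4])) for i in range(4))
    return -f
r3=DE(box,[(.54,.59),(-.15,-.1),(0,.35)],seed=0);print('stone',r3.x,np.degrees(r3.x[2]),r3.fun)
def slate(p):
    x,y,w=p;c,s=np.cos(w),np.sin(w);W=lambda a,b:np.array([x+c*a-s*b,y+s*a+c*b,.012])
    q=[W(-.08,-.08),W(.08,-.08),W(.08,.08),W(-.08,.08)]
    return -sum(abs(edge(k,q[i],q[(i+1)%4])) for i in range(4) for k in 'TS')
r4=DE(slate,[(.5,.56),(-.43,-.36),(-.3,.3)],seed=0);print('slate',r4.x,np.degrees(r4.x[2]),r4.fun)
overlay(T,S,*r.x[:3],'mis2.png')
E
python3 g.py
```

```text
[0.4982 0.2611 1.7633 0.     0.0053 0.1906 0.36  ] 101.02862680521692 -77.42407838067393
[0.4985 0.2613 1.7697 0.     0.0049 0.1916 0.36  ] 101.39836545608439 -60.6383126417778
tray [0.5405 0.0198] -15.76879458263331
stone [ 0.5703 -0.1227  0.1976] 11.32099128041131 -53.901552570824386
slate [ 0.5309 -0.3943 -0.0617] -3.535272379607051 -96.0
```

View pics/mis2.png

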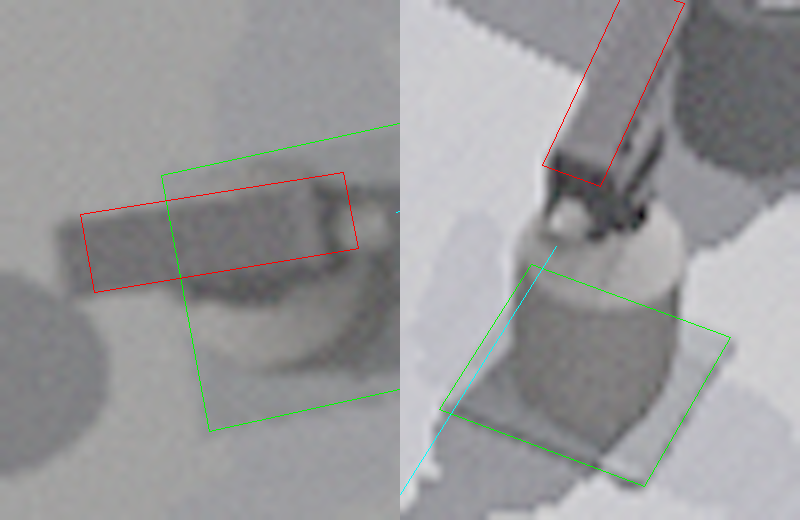

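```bash
sed -i 's/^overlay.*//' g.py
cat > k.py <<'E'
from f import *
np.set_printoptions(precision=4,suppress=True)
print('nozzle ball',tri(T,(210.75,232),S,(300.5,176.75)),'tall rim',tri(T,(296.5,231),S,(257,231)),'short',tri(T,(291.5,207.5),S,(278,244)))
print('stone top near/far corners', tri(T,(352,208.7),S,(243,281)),tri(T,(311.5,216),S,(258.3,251.7)))
def box(p):
    x,y,w,z=p;c,s=np.cos(w),np.sin(w);W=lambda a,b,h=z:np.array([x+c*a-s*b,y+s*a+c*b,h]);f=0
    q=[W(-.023,-.058),W(.023,-.058),W(.023,.058),W(-.023,.058)]
    for k in 'TS': f+=sum(abs(edge(k,q[i],q[(i+1)%4])) for i in range(4))
    for k in 'TS':
        for a in(-.033,.033): f+=.7*abs(edge(k,W(a,.022,.05),W(a,-.073,.05)))
    return -f
for zb in((.06,.085),(.08,.085)):
    r=DE(box,[(.54,.59),(-.15,-.1),(0,.35),zb],seed=0);print('stone',r.x,np.degrees(r.x[2]),r.fun)
E
python3 k.py
```

```text
nozzle ball [0.5072 0.2159 0.1483] tall rim [ 0.5109 -0.0196  0.0976] short [ 0.5829 -0.0061  0.075 ]
stone top near/far corners [ 0.5797 -0.1792  0.0762] [ 0.5549 -0.0656  0.0759]
stone [ 0.5705 -0.123   0.2122  0.0813] 12.15857235835277 -77.15763777089575
stone [ 0.5705 -0.123   0.2154  0.0804] 12.340545481914136 -77.07287627085782
```

>>> {"api": "arm_command", "payload": {"deltas": [0.85,0.97,0,0.49,-1,0.85,0.97,0,0.49,-1,0.85,0.97,0,0.49,-1,0.85,0.97,0,0.49,-1,0.85,0.97,0,0.49,-1,0.85,0.97,0,0.49,-1,0.85,0.97,0,0.49,-1,0.85,0.97,0,0.49,-1,0.85,0.97,0,0.49,-1,0.85,0.97,0,0.49,-1]}}

```text
t: 1.43
ee_pos: [0.3565, -0.3648, 0.2506]
tool_rot: [3.141, 0.001, 1.004]
ft_force: [0.2, 1.0, 0.5]
grip_width: 1.002
gripper_force: 0.0
```

>>> {"api": "arm_command", "payload": {"deltas": [0.85,0.97,0,0.49,-1,0.85,0.97,0,0.49,-1,0.85,0.97,0,0.49,-1,0.85,0.97,0,0.49,-1,0.85,0.97,0,0.49,-1,0.85,0.97,0,0.49,-1,0.85,0.97,0,0.49,-1,0.85,0.97,0,0.49,-1,0.85,0.97,0,0.49,-1,0.85,0.97,0,0.49,-1,0.85,0.97,0,0.49,-1,0.85,0.97,0,0.49,-1]}}

```text
t: 2.43
ee_pos: [0.567, -0.1252, 0.25]
tool_rot: [-3.141, 0.0, 1.768]
ft_force: [0.5, -0.1, 1.0]
grip_width: 1.002
gripper_force: 0.0
```

>>> {"api": "arm_command", "payload": {"deltas": [0.01,0,-0.15,0,-1,0.01,0,-0.3,0,-1,0.01,0,-0.42,0,-1,0.01,0,-0.52,0,-1,0.01,0,-0.6,0,-1,0.01,0,-0.66,0,-1,0.01,0,-0.7,0,-1,0.01,0,-0.72,0,-1,0.01,0,-0.72,0,-1]}}

```text
t: 3.18
ee_pos: [0.5694, -0.1242, 0.0694]
tool_rot: [-3.14, -0.001, 1.769]
ft_force: [-0.6, -1.0, 1.0]
grip_width: 1.004
gripper_force: 0.0
```

Run:
```python
from h import *
S=cam('scene');i=cv2.cvtColor(S['pixels'],cv2.COLOR_RGB2BGR)[190:310,190:350]
T=cam('top');j=cv2.cvtColor(T['pixels'],cv2.COLOR_RGB2BGR)[160:280,265:425]
i=np.vstack([cv2.resize(i,None,fx=2.5,fy=2.5),cv2.resize(j,None,fx=2.5,fy=2.5)])
cv2.imwrite('pics/g1.png',(255*(i/255.)**.55).astype('uint8'))
```

```text
(no output)
```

View pics/g1.png

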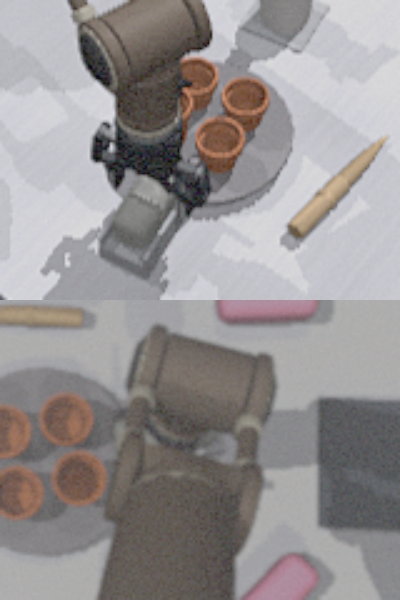

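The fingers straddle the grey stone, one at (105,145) and one at (190,185) in the crop, clear of the pots. Nothing is touching, so I'll close.

>>> {"api": "arm_command", "payload": {"deltas": [0,0,0,0,1,0,0,0,0,1,0,0,0,0,1,0,0,0,0,1,0,0,0,0,1,0,0,0,0,1,0,0,0,0,1,0,0,0,0,1,0,0,0,0,1,0,0,0,0,1,0,0,0,0,1,0,0,0,0,1], "squeeze": 70}}

```text
t: 4.28
ee_pos: [0.5705, -0.1237, 0.0716]
tool_rot: [-3.141, 0.001, 1.771]
ft_force: [-2.0, -0.9, 6.2]
grip_width: 0.573
gripper_force: 76.1
```

>>> {"api": "arm_command", "payload": {"deltas": [0,0,0.04,0,1,0,0,0.09,0,1,0,0,0.15,0,1,0,0,0.22,0,1,0,0,0.3,0,1,0,0,0.4,0,1,0,0,0.5,0,1,0,0,0.55,0,1,0,0,0.55,0,1,0,0,0.55,0,1]}}

```text
t: 5.12
ee_pos: [0.5704, -0.1233, 0.208]
tool_rot: [3.141, 0.0, 1.77]
ft_force: [-1.1, 0.2, -8.4]
grip_width: 0.579
gripper_force: 74.9
```

Run:
```python
from h import *
S=cam('scene');i=cv2.cvtColor(S['pixels'],cv2.COLOR_RGB2BGR)[150:320,170:350]
i=cv2.resize(i,None,fx=3,fy=3)
cv2.imwrite('pics/g2.png',(255*(i/255.)**.55).astype('uint8'));print(bot.observe()['ft_force'])
```

```text
[-1.21884435 -0.35855772 -7.71585043]
```

View pics/g2.png

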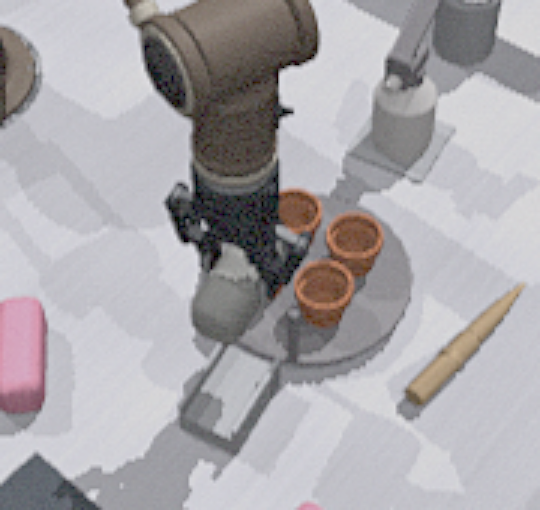

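>>> {"api": "arm_command", "payload": {"deltas": [-0.01,-0.05,0,0,1,-0.02,-0.15,0,0,1,-0.05,-0.28,0,0,1,-0.07,-0.42,0,0,1,-0.1,-0.56,0,0,1,-0.12,-0.7,0,0,1,-0.14,-0.82,0,0,1,-0.15,-0.92,0,0,1,-0.16,-0.98,0,0,1,-0.16,-1,0,0,1,-0.16,-1,0,0,1]}}

```text
t: 6.08
ee_pos: [0.5293, -0.3741, 0.2059]
tool_rot: [-3.14, -0.002, 1.768]
ft_force: [-0.3, 0.7, -7.5]
grip_width: 0.577
gripper_force: 74.6
```

>>> {"api": "arm_command", "payload": {"deltas": [0,-0.04,-0.05,0,1,0,-0.08,-0.13,0,1,0,-0.08,-0.22,0,1,0,-0.08,-0.31,0,1,0,-0.08,-0.4,0,1,0,-0.08,-0.48,0,1,0,-0.08,-0.54,0,1,0,-0.08,-0.57,0,1,0,-0.08,-0.59,0,1,0,-0.08,-0.59,0,1,0,-0.08,-0.59,0,1]}}

```text
t: 7.0
ee_pos: [0.5312, -0.3938, 0.0611]
tool_rot: [3.141, 0.001, 1.771]
ft_force: [0.2, -0.5, -7.5]
grip_width: 0.571
gripper_force: 74.4
```

>>> {"api": "arm_command", "payload": {"deltas": [0,0,-0.008,0,1,0,0,-0.016,0,1,0,0,-0.02,0,1,0,0,-0.024,0,1,0,0,-0.024,0,1,0,0,-0.024,0,1]}}

```text
t: 7.5
ee_pos: [0.5304, -0.3935, 0.0543]
tool_rot: [-3.142, -0.0, 1.77]
ft_force: [-0.4, 0.3, -7.5]
grip_width: 0.576
gripper_force: 74.5
```

Not yet down; I'll ease lower.

>>> {"api": "arm_command", "payload": {"deltas": [0,0,-0.003,0,1,0,0,-0.006,0,1,0,0,-0.009,0,1,0,0,-0.009,0,1,0,0,-0.009,0,1]}}

```text
t: 7.92
ee_pos: [0.5307, -0.3936, 0.0536]
tool_rot: [-3.142, 0.0, 1.77]
ft_force: [-3.8, 2.7, 6.0]
grip_width: 0.571
gripper_force: 76.2
```

Contact. Release.

>>> {"api": "arm_command", "payload": {"deltas": [0,0,0.003,0,-1,0,0,0.003,0,-1,0,0,0.003,0,-1,0,0,0.003,0,-1,0,0,0.003,0,-1,0,0,0.003,0,-1,0,0,0.003,0,-1,0,0,0.003,0,-1,0,0,0.003,0,-1,0,0,0.003,0,-1,0,0,0.08,0,-1,0,0,0.2,0,-1,0,0,0.36,0,-1,0,0,0.5,0,-1,0,0,0.64,0,-1,0,0,0.76,0,-1,0,0,0.8,0,-1,0,0,0.8,0,1]}}

```text
t: 9.42
ee_pos: [0.5324, -0.3951, 0.2569]
tool_rot: [3.136, 0.007, 1.77]
ft_force: [0.5, 0.3, 0.9]
grip_width: 0.882
gripper_force: 0.0
```

>>> {"api": "arm_command", "payload": {"deltas": [0.05,0.15,0,0,1,0.1,0.3,0,0,1,0.12,0.45,0,0,1,0.12,0.6,0,0,1,0.12,0.75,0,0,1,0.12,0.9,0,0,1,0.12,1,0,0,1,0.12,1,0,0,1,0.12,1,0,0,1]}}

```text
t: 10.17
ee_pos: [0.5591, -0.1417, 0.2494]
tool_rot: [-3.138, -0.002, 1.773]
ft_force: [0.0, 0.1, -0.8]
grip_width: -0.002
gripper_force: 0.0
```

```bash
cat > v.py <<'E'
import sys
from h import *
S=cam('scene');T=cam('top')
i=cv2.cvtColor(S['pixels'],cv2.COLOR_RGB2BGR)[150:390,130:350];j=cv2.cvtColor(T['pixels'],cv2.COLOR_RGB2BGR)[150:390-60,160:460]
save(S,sys.argv[1]+'_s.png');save(T,sys.argv[1]+'_t.png')
i=cv2.resize(i,(440,480)); j=cv2.resize(j,(360,216)); k=np.zeros((480,360,3),np.uint8); k[:216]=j
cv2.imwrite('pics/'+sys.argv[1]+'.png',(255*(np.hstack([i,k])/255.)**.55).astype('uint8'))
E
python3 v.py p1
```

```text
(no output)
```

View pics/p1.png

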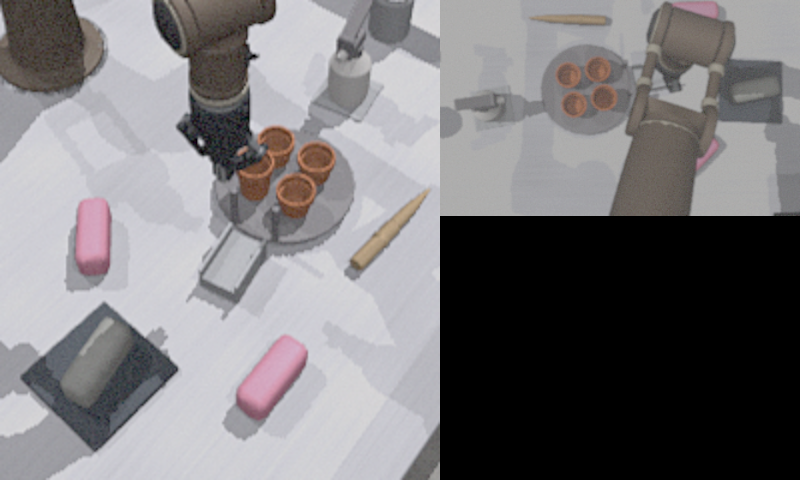

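>>> {"api": "arm_command", "payload": {"deltas": [0,0.12,0,0,1,0.004,0.24,-0.1,0,1,0.004,0.24,-0.2,0,1,0.004,0.24,-0.3,0,1,0.004,0.24,-0.4,0,1,0.004,0.24,-0.48,0,1,0.004,0.24,-0.54,0,1,0.004,0.24,-0.58,0,1,0.004,0.24,-0.61,0,1,0.004,0.24,-0.61,0,1,0.004,0.24,-0.61,0,1]}}

```text
t: 11.18
ee_pos: [0.5617, -0.0841, 0.0995]
tool_rot: [3.142, 0.0, 1.769]
ft_force: [0.6, 0.1, 0.1]
grip_width: 0.001
gripper_force: 0.0
```

Run:
```python
import numpy as np
# arc waypoints relative to commanded (.560,-.082), in 25cm units
ax=np.array([.5395,.0206]);p0=np.array([.560,-.082]);a0=np.degrees(np.arctan2(*(p0-ax)[::-1]))
print(a0)
for a in np.arange(a0,a0-170,-6):
    p=ax+.104*np.array([np.cos(np.radians(a)),np.sin(np.radians(a))]);print(round(a,1),np.round((p-p0)/.25,2),np.round(p,3))
```

```text
-78.70080712838688
-78.7 [-0.  0.] [ 0.56  -0.081]
-84.7 [-0.04 -0.  ] [ 0.549 -0.083]
-90.7 [-0.09 -0.01] [ 0.538 -0.083]
-96.7 [-0.13 -0.  ] [ 0.527 -0.083]
-102.7 [-0.17  0.  ] [ 0.517 -0.081]
-108.7 [-0.22  0.02] [ 0.506 -0.078]
-114.7 [-0.26  0.03] [ 0.496 -0.074]
-120.7 [-0.29  0.05] [ 0.486 -0.069]
-126.7 [-0.33  0.08] [ 0.477 -0.063]
-132.7 [-0.36  0.1 ] [ 0.469 -0.056]
-138.7 [-0.39  0.14] [ 0.461 -0.048]
-144.7 [-0.42  0.17] [ 0.455 -0.039]
-150.7 [-0.44  0.21] [ 0.449 -0.03 ]
-156.7 [-0.46  0.25] [ 0.444 -0.021]
-162.7 [-0.48  0.29] [ 0.44 -0.01]
-168.7 [-0.49  0.33] [0.438 0.   ]
-174.7 [-0.5   0.37] [0.436 0.011]
-180.7 [-0.5   0.42] [0.436 0.022]
-186.7 [-0.5   0.46] [0.436 0.033]
-192.7 [-0.49  0.5 ] [0.438 0.043]
-198.7 [-0.48  0.54] [0.441 0.054]
-204.7 [-0.46  0.58] [0.445 0.064]
-210.7 [-0.44  0.62] [0.45  0.074]
-216.7 [-0.42  0.66] [0.456 0.083]
-222.7 [-0.39  0.69] [0.463 0.091]
-228.7 [-0.36  0.72] [0.471 0.099]
-234.7 [-0.32  0.75] [0.479 0.105]
-240.7 [-0.29  0.77] [0.489 0.111]
-246.7 [-0.25  0.79] [0.498 0.116]
```

>>> {"api": "arm_command", "payload": {"deltas": [-0.02,0,0,0,1,-0.04,0,0,0,1,-0.06,0,0,0,1,-0.08,0,0,0,1,-0.1,0,0,0,1,-0.12,0,0,0,1,-0.14,0,0,0,1,-0.16,0.005,0,0,1,-0.18,0.01,0,0,1,-0.2,0.015,0,0,1,-0.22,0.02,0,0,1,-0.24,0.03,0,0,1,-0.26,0.035,0,0,1,-0.28,0.045,0,0,1,-0.3,0.055,0,0,1,-0.315,0.07,0,0,1,-0.33,0.08,0,0,1,-0.345,0.09,0,0,1,-0.36,0.105,0,0,1,-0.36,0.105,0,0,1]}}

```text
t: 12.85
ee_pos: [0.4701, -0.0563, 0.0992]
tool_rot: [-3.14, -0.001, 1.77]
ft_force: [-0.1, -0.7, -0.2]
grip_width: -0.002
gripper_force: 0.0
```

```bash
cat > pots.py <<'E'
import sys
from h import *
from scipy.optimize import least_squares
ax=np.array([.539,.0208])
def run(d,ang0,free=False):
    g=cv2.cvtColor(np.asarray(d['pixels']),cv2.COLOR_RGB2HSV)
    m=((g[...,0]<14)&(g[...,1]>95)).astype(np.float32)
    t=np.linspace(0,2*np.pi,60); best=[]
    for da in np.arange(-40,41,1.):
        s=0
        for k in range(4):
            a=np.radians(ang0+da+90*k); z=.101 if k==0 else .075; c=ax+.0515*np.array([np.cos(a),np.sin(a)])
            q=proj(d,np.c_[c[0]+.029*np.cos(t),c[1]+.029*np.sin(t),t*0+z])
            s+=cv2.remap(m,q[:,0].astype(np.float32)[None],q[:,1].astype(np.float32)[None],1).mean()
            zz=.075 if k==0 else .101
        best.append((s,ang0+da))
    return sorted(best)[-3:]
if __name__=='__main__':
    T=cam('top');S=cam('scene')
    for d in(T,S): print(run(d,float(sys.argv[1])))
    save(T,'pt.png');save(S,'ps.png');o=bot.observe();print(o['t'],o['ee_pos'],o['ft_force'])
E
python3 pots.py -170
python3 - <<'E'
from pots import *
for n in('top0','scene0'):
    d=cam(n[:-1]);d['pixels']=cv2.cvtColor(cv2.imread(f'pics/{n}.png'),cv2.COLOR_BGR2RGB);print('start',run(d,-120.))
E
```

```text
[(np.float32(2.6390138), np.float64(-166.0)), (np.float32(2.6455078), np.float64(-168.0)), (np.float32(2.6741047), np.float64(-167.0))]
[(np.float32(3.1784344), np.float64(-166.0)), (np.float32(3.1835449), np.float64(-167.0)), (np.float32(3.186149), np.float64(-168.0))]
12.95 [ 0.47107447 -0.05683215  0.0994043 ] [ 0.15261507  1.08171853 -0.03997329]
start [(np.float32(3.1731281), np.float64(-123.0)), (np.float32(3.2673826), np.float64(-124.0)), (np.float32(3.272005), np.float64(-125.0))]
start [(np.float32(3.1355631), np.float64(-123.0)), (np.float32(3.1435058), np.float64(-121.0)), (np.float32(3.144417), np.float64(-122.0))]
```

>>> {"api": "arm_command", "payload": {"deltas": [-0.01,0.01,0,0,1,-0.02,0.022,0,0,1,-0.03,0.035,0,0,1,-0.045,0.05,0,0,1,-0.06,0.065,0,0,1,-0.07,0.085,0,0,1,-0.08,0.105,0,0,1,-0.09,0.125,0,0,1,-0.1,0.145,0,0,1,-0.11,0.165,0,0,1,-0.12,0.185,0,0,1,-0.125,0.205,0,0,1,-0.13,0.225,0,0,1,-0.135,0.245,0,0,1,-0.14,0.265,0,0,1,-0.14,0.29,0,0,1,-0.14,0.315,0,0,1,-0.14,0.335,0,0,1,-0.14,0.355,0,0,1,-0.14,0.355,0,0,1]}}

```text
t: 14.72
ee_pos: [0.4362, 0.0325, 0.0995]
tool_rot: [-3.141, -0.001, 1.771]
ft_force: [-0.8, 0.1, -0.9]
grip_width: 0.003
gripper_force: 0.0
```

```bash
python3 pots.py -221
```

```text
[(np.float32(2.5248373), np.float64(-221.0)), (np.float32(2.541683), np.float64(-219.0)), (np.float32(2.5798016), np.float64(-220.0))]
[(np.float32(3.1971354), np.float64(-219.0)), (np.float32(3.2076986), np.float64(-217.0)), (np.float32(3.2110026), np.float64(-218.0))]
14.8167 [0.43587925 0.03195712 0.0993057 ] [ 0.25570177  0.2160392  -0.17768679]
```

>>> {"api": "arm_command", "payload": {"deltas": [0,0.02,0,0,1,0.01,0.04,0,0,1,0.015,0.06,0,0,1,0.02,0.08,0,0,1,0.03,0.1,0,0,1,0.04,0.12,0,0,1,0.05,0.14,0,0,1,0.06,0.16,0,0,1,0.07,0.18,0,0,1,0.08,0.2,0,0,1,0.095,0.215,0,0,1,0.11,0.23,0,0,1,0.12,0.24,0,0,1,0.13,0.25,0,0,1,0.13,0.25,0,0,1]}}

```text
t: 16.07
ee_pos: [0.4718, 0.0937, 0.1003]
tool_rot: [3.137, 0.002, 1.771]
ft_force: [3.2, -4.8, -0.0]
grip_width: -0.004
gripper_force: 2.6
```

```bash
python3 pots.py -260
```

```text
[(np.float32(2.5988119), np.float64(-257.0)), (np.float32(2.6465495), np.float64(-259.0)), (np.float32(2.667513), np.float64(-258.0))]
[(np.float32(3.360449), np.float64(-260.0)), (np.float32(3.3648927), np.float64(-258.0)), (np.float32(3.3695474), np.float64(-259.0))]
16.1667 [0.47110196 0.09375343 0.10030937] [ 1.79712018 -4.20149551  1.7829195 ]
```

>>> {"api": "arm_command", "payload": {"deltas": [0.01,0,0,0,1,0.02,0.005,0,0,1,0.028,0.011,0,0,1,0.035,0.016,0,0,1,0.035,0.016,0,0,1]}}

```text
t: 16.58
ee_pos: [0.4779, 0.0986, 0.0994]
tool_rot: [3.142, -0.001, 1.77]
ft_force: [-0.9, -1.0, 1.3]
grip_width: -0.001
gripper_force: 0.1
```

```bash
python3 pots.py -262
```

```text
[(np.float32(2.4619465), np.float64(-264.0)), (np.float32(2.4828615), np.float64(-262.0)), (np.float32(2.4888022), np.float64(-263.0))]
[(np.float32(3.3837402), np.float64(-264.0)), (np.float32(3.393587), np.float64(-262.0)), (np.float32(3.4006023), np.float64(-263.0))]
16.6833 [0.4772645  0.09852249 0.09921801] [-0.01835491  0.20403341 -0.3888686 ]
```

>>> {"api": "arm_command", "payload": {"deltas": [-0.01,-0.008,0,0,1,-0.01,-0.008,0.06,0,1,-0.01,-0.008,0.15,0,1,-0.01,-0.008,0.27,0,1,-0.01,-0.008,0.4,0,1,-0.01,-0.008,0.54,0,1,-0.01,-0.008,0.65,0,1,-0.1,-0.1,0.7,0,1,-0.2,-0.2,0.7,0,1,-0.3,-0.3,0.7,0,1,-0.4,-0.4,0.7,0,1,-0.4,-0.4,0.7,0,1]}}

```text
t: 17.68
ee_pos: [0.3729, -0.0043, 0.2733]
tool_rot: [-3.137, 0.001, 1.767]
ft_force: [0.3, 0.4, -1.1]
grip_width: -0.002
gripper_force: 0.0
```

```bash
python3 pots.py -262
python3 - <<'E'
from h import *
S=cam('scene');T=cam('top')
ms=np.array([.4984,.2612]);w=np.radians(101);u=np.array([np.cos(w),np.sin(w)])
out=[]
for d,(ox,oy,W,H) in((S,(225,150,100,135)),(T,(165,185,160,90))):
    i=cv2.cvtColor(d['pixels'],cv2.COLOR_RGB2BGR)[oy:oy+H,ox:ox+W]
    i=(255*(cv2.resize(i,None,fx=4,fy=4,interpolation=2)/255.)**.55).astype('uint8')
    L=[np.r_[ms-u*t,.101] for t in(.055,.30)]
    q=((proj(d,L)-[ox,oy]+.5)*4).astype(int);cv2.polylines(i,[q.reshape(-1,1,2)],False,(255,255,0),1)
    pad=np.r_[ms+u*.022,.198];q=((proj(d,[pad])-[ox,oy]+.5)*4).astype(int)[0];cv2.circle(i,tuple(map(int,q)),4,(0,0,255),1)
    out.append(i)
a,b=out; b=cv2.resize(b,(400,225)); k=np.zeros((540,800,3),np.uint8);k[:540,:400]=a;k[:225,400:]=b
cv2.imwrite('pics/fin.png',k)
E
```

```text
[(np.float32(3.2542155), np.float64(-265.0)), (np.float32(3.2745118), np.float64(-263.0)), (np.float32(3.3337076), np.float64(-264.0))]
[(np.float32(3.3985188), np.float64(-265.0)), (np.float32(3.416927), np.float64(-264.0)), (np.float32(3.4247723), np.float64(-263.0))]
17.7833 [ 0.37688455 -0.00234268  0.27441524] [0.48891788 0.48782832 0.56015553]
```

View pics/fin.png

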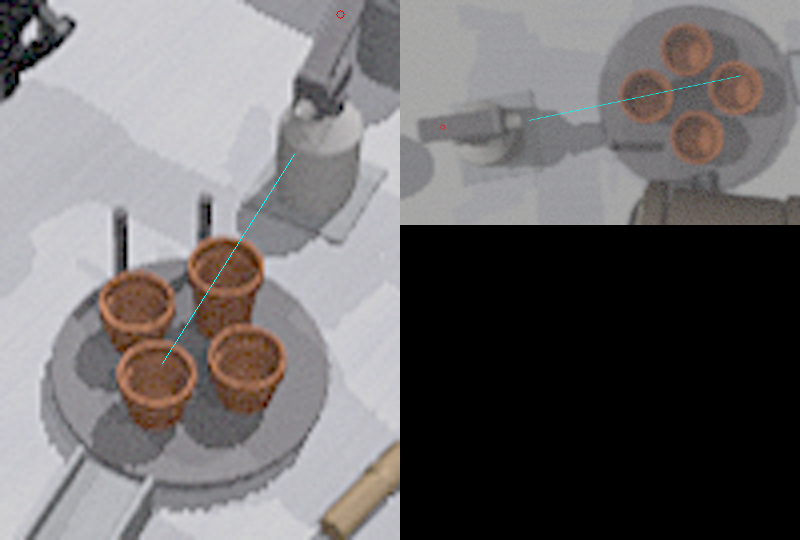

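The last picture shows the tall pot (rim at (226,268) in the crop) squarely on the nozzle line, all the pots upright, and the pad marker on the lever. Next I'll press the lever.

>>> {"api": "arm_command", "payload": {"deltas": [0.06,0.14,0,0,1,0.12,0.28,0,0,1,0.19,0.42,0,0,1,0.26,0.56,0,0,1,0.33,0.7,0,0,1,0.4,0.84,0,0,1,0.45,0.95,0,0,1,0.47,1,0,0,1,0.47,1,0,0,1,0.47,1,0,0,1]}}

```text
t: 18.72
ee_pos: [0.4948, 0.2489, 0.2735]
tool_rot: [-3.139, 0.001, 1.773]
ft_force: [-0.9, -0.2, -0.3]
grip_width: 0.001
gripper_force: 0.0
```

>>> {"api": "arm_command", "payload": {"deltas": [0,0.07,0,0,1,0,0.14,-0.05,0,1,0,0.14,-0.1,0,1,0,0.14,-0.14,0,1,0,0.14,-0.17,0,1,0,0.14,-0.19,0,1,0,0.14,-0.19,0,1,0,0.14,-0.19,0,1]}}

```text
t: 19.38
ee_pos: [0.4951, 0.2822, 0.2268]
tool_rot: [-3.141, 0.0, 1.769]
ft_force: [0.2, 1.2, 0.7]
grip_width: -0.002
gripper_force: 0.0
```

>>> {"api": "arm_command", "payload": {"deltas": [0,0,-0.02,0,1,0,0,-0.04,0,1,0,0,-0.06,0,1,0,0,-0.08,0,1,0,0,-0.1,0,1,0,0,-0.12,0,1,0,0,-0.125,0,1,0,0,-0.125,0,1]}}

```text
t: 20.05
ee_pos: [0.4958, 0.2843, 0.1963]
tool_rot: [3.14, -0.002, 1.77]
ft_force: [-1.0, 2.3, 6.4]
grip_width: 0.003
gripper_force: 2.7
```

>>> {"api": "arm_command", "payload": {"deltas": [0,0,-0.008,0,1,0,0,-0.016,0,1,0,0,-0.02,0,1,0,0,-0.024,0,1,0,0,-0.024,0,1]}}

```text
t: 20.47
ee_pos: [0.496, 0.2848, 0.1929]
tool_rot: [3.139, -0.003, 1.77]
ft_force: [-5.2, 3.5, 13.9]
grip_width: 0.0
gripper_force: 6.9
```

>>> {"api": "arm_command", "payload": {"deltas": [0,0,-0.006,0,1,0,0,-0.012,0,1,0,0,-0.012,0,1,0,0,-0.012,0,1]}}

```text
t: 20.8
ee_pos: [0.4961, 0.2849, 0.1923]
tool_rot: [3.139, -0.003, 1.77]
ft_force: [-7.2, -0.6, 24.3]
grip_width: -0.002
gripper_force: 12.2
```

The lever is hard on its stop: the force climbed to 24 N with almost no travel. I'll release it and back away.

>>> {"api": "arm_command", "payload": {"deltas": [0,0,0.04,0,1,0,0,0.1,0,1,0,0,0.18,0,1,0,0,0.28,0,1,0,0,0.38,0,1,0,0,0.4,0,1,-0.15,-0.05,0.4,0,1,-0.3,-0.1,0.4,0,1,-0.45,-0.2,0.4,0,1,-0.5,-0.4,0.4,0,1,-0.5,-0.5,0.4,0,1,-0.5,-0.5,0.4,0,1,-0.5,-0.5,0.4,0,1]}}

```text
t: 21.88
ee_pos: [0.3694, 0.1565, 0.2856]
tool_rot: [-3.14, 0.0, 1.767]
ft_force: [0.6, 0.5, -0.6]
grip_width: 0.001
gripper_force: 0.0
```

```bash
python3 pots.py -262; sed -i 's/^for\|^print/if 0: pass\n&/' /dev/null
python3 - <<'E'
from f import *
def slate_stone(p,z=.062):
    x,y,w=p;c,s=np.cos(w),np.sin(w);W=lambda a,b:np.array([x+c*a-s*b,y+s*a+c*b,z])
    q=[W(-.023,-.058),W(.023,-.058),W(.023,.058),W(-.023,.058)]
    return -sum(abs(edge(k,q[i],q[(i+1)%4])) for i in range(4) for k in 'TS')
print('stone',DE(slate_stone,[(.5,.56),(-.43,-.36),(0,.4)],seed=0).x)
a=cv2.cvtColor(cv2.imread('pics/scene0.png'),cv2.COLOR_BGR2GRAY)[150:180,295:312].astype(int);b=cv2.cvtColor(S['pixels'],cv2.COLOR_RGB2GRAY)[150:180,295:312].astype(int)
print('lever region diff vs start',abs(a-b).mean())
E
```

```text
[(np.float32(3.1755533), np.float64(-263.0)), (np.float32(3.204411), np.float64(-265.0)), (np.float32(3.2545085), np.float64(-264.0))]
[(np.float32(3.3846354), np.float64(-264.0)), (np.float32(3.3916667), np.float64(-266.0)), (np.float32(3.3947754), np.float64(-265.0))]
21.9833 [0.37025306 0.15822506 0.28621541] [-0.30870108  1.35313016  0.58186941]
stone [ 0.52887519 -0.38725891  0.16327935]
lever region diff vs start 3.2019607843137257sed: couldn't edit /dev/null: not a regular file
```

The lever is back up, the tall pot is on the nozzle line, and the stone is about 7 mm from the slate's centre. I'm handing the job in.

```bash
python3 -c "
from cell import bot
print(bot.job_done())"
```

```text
the job is handed in; nothing more can be done
None
```

The job is handed in, result not reported: the stone is flat on the slate about 7 mm off centre, the tall pot is within a few mm of the nozzle's line, and the lever was pressed to its stop and sprang back.

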